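# Seat the glass cell in the photometer's light path

## Robot

A 6-joint arm with a two-finger parallel gripper is mounted at the origin on the work surface. World frame = base frame: x ahead of the robot, y to its left, z up, the work surface at z = 0. Lengths are in mm, angles in rad, forces in N, time in s.
With the tool pointing down it reaches from about 275 to 1000 mm from the base axis. Payload 8.4 kg.
Tool frame: the origin (TCP) lies at the very end of the fingers, on their centre line; the grasp point (between the pads) lies 19 mm behind it; z points along the fingers, y is the line along which they close (so a half turn about z gives the same grasp; the last joint's range is limited). The gripper opens to 85 mm and grips with 20 to 120 N. Pads are 22 mm wide; open, the fingers measure 114 mm over their backs; the gripper's body (76 mm by 85 mm) begins 54 mm behind the grasp point. The pads swing forward as they close: fully open they stand 13 mm farther back than shut.
Start: joints at [1.172, 0.353, 1.633, -0, 1.155, -0.002], TCP at [241.542, 576.442, 231.281] pointing down, gripper open.
Joint ranges: [-2.63, 2.63], [-0.92, 2.1], [0.06, 2.66], [-1.3, 4.44], [0, 2.69], [-3.02, 3.02]. Speed limits (rad/s): [2.22, 2.22, 2.79, 3.14, 3.14, 3.14].

## Interface

Orientations are given as [roll, pitch, yaw] about the fixed x, y, z axes, in that order (R = Rz(yaw) Ry(pitch) Rx(roll)).
In Python, from rig import r, vision gives the robot as it stands. The module is installed in compiled form; this text tells all that it offers.
- The arm moves only by the tool play_rows, never from a script. Its argument "steps" is a list of rows, each an object with "delta_pos": the shift along the tool's x, y, z in cm, a list of three; "yaw": the turn about the tool's z in rad; "jaw": the opening in per cent of the stroke, from 0 (shut) to 100 (fully open). A call has exactly 8 rows; each row is the pose to reach, as a shift and turn from the pose commanded when the call began, along the tool's axes at that moment; what a row does not reach only later rows make up. A row lasts 1/10 s, in which the tool goes at most 50 mm and 8.59 degrees, less where a joint would pass 70% of its speed; a pose out of reach is approached as far as the arm can. A call with a gripper value outside its range is refused whole. The fingers move at their own pace and stop on an object; "grip_force" is the grip in N (left out, the last holds). Time passes only in rows, so rows that repeat a pose let the fingers close, or fill a call up. It gives the time, the measured TCP pose, the force, the opening and the grip force at its end, in the units of the state.
- r.sense(): the state, without advancing time (a new reading comes with each control period).
- vision.grab_frame(name): name is "scene" or "top" or "wrist"; returns (picture, depth): 480x640x3 uint8, red, green, blue; 480x640 float32, mm along the optical axis (not along the pixel's ray), 0 where there is no reading.
- vision.calibration(name): a dict with "mtx" (3x3 intrinsics, pixels), "extrinsics" (4x4, takes a point from camera to world coordinates). Camera axes: x right, y down, z forward; pixel columns grow to the right and rows downward; lengths in mm; the calibration is good to about 2 mm. The wrist camera is an equidistant fisheye: a pixel r from the principal point sees the ray r / f radians off the axis. A picture is of the moment at which its call begins: read the wrist's pose just before it. calibration takes no time and is no camera call; for the wrist camera it gives the pose at the moment of the call.
- r.sign_off(): hands the job in; it is judged then, once.
Trained networks look in the newest picture that a camera, given by its name, has taken for a name from the list of things; names that differ only in an ending like _2 or _b are one class to them, and where a whole thing is asked for, a point or a joint stands for the part that bears it (a point fixed in the world has none). Each returns a list of dicts, best first, with "conf" (0 to 1); they miss things now and then, are a little off and sometimes report something else, mostly with a low value. They report only what shows in the picture. A call takes as long as a camera call. They do not tell look-alikes from the thing itself.
- vision.cut_out(camera, thing): "region" (480x640 bool, what is visible of it) and "uv" ([column, row] in pixels, amid what is visible of it).
- vision.landmark_of(camera, thing): "uv" ([column, row] in pixels: a listed point, or the origin of a listed thing).
The state is a dict: "clock": time; "qpos": joint angles; "qvel": joint speeds; "joint_efforts": joint torques, N m; "eef_pos": TCP position; "tcp_rot": TCP orientation; "contact_force": force on the tool from outside, world axes, zero at the start; "wrist_torque": the same for the moment, N m; "opening": opening from 0.0 (shut) to 1.0 (fully open); "grasp_force": force on a finger pad.
Only numpy, scipy, OpenCV 4.12 (cv2) and the standard library are available. Lean on these libraries where they do the work, as an engineer would, in place of code of your own. Each camera call takes 0.05 s, during which the arm holds its last target. There are 200 camera calls.

## Task

Take the red-capped glass cell from the blue tray and stand it in the photometer's track with its clear faces looking along the light path (lamp block to detector block). Press it down lightly and slide it along the track, feeling for the recess, until it drops in fully home; leave it there and let go. It is glass, so never push it against the photometer with more than 20 N, keep it upright all the time (it must not lean by more than 5 degrees, nor be levered over at the recess), and leave the other cell, the bottle and the calculator where they are.

Things in the scene. Friction and masses are not known exactly. Their poses are not given: they have to be found in the camera images.
- cell_center (a point): Middle (half-way up) of the red-capped cell: upright square block 25 x 25 mm, 85 mm tall (glass 62 mm, red cap of the same width above), 0.08 to 0.17 kg. It stands on the tray's floor, 42.5 mm below this point, turned anyhow. Grip it firmly by the cap or upper half (best 15 to 30 mm above this point), so that the fingers stay above the photometer's walls.
- cell: The same cell: origin at the centre of its underside, z up, its x axis runs through its two clear faces (also marked by the white stripe on top of the cap); the two faces across y are frosted white.
- photometer: Fixed photometer 300 x 110 mm: origin at the centre of its underside on the bench, z up, x is the light path. Between its lamp and detector blocks (144 mm apart) a straight track along x, open above, 28 mm wide, centred on y = 0. Its walls reach 36 mm above the bench and flare to a mouth 35 mm wide at 43 mm; beside them nothing between the blocks is higher.
- track_floor (a point): Point on the photometer (axes as it) at the middle of the track, level with its brass floor, 30 mm above the bench. The floor is a sprung plate: it yields downwards from about 3.5 N, 1.5 N per mm more, for 8 mm. A recess with a dark floor, 27 mm long along x, as wide as the track and 6 mm deep, is cut across it, its middle up to 22 mm either way along x from here.
- lamp_top (a point): Centre of the top of the white lamp block (yellow panel) at the photometer's -x end, 78 mm above the bench. The recess's place along the track is not measured: feel for it (or see it). It does not give along x. A cell pressed lightly and slid along loses its support over the recess, then runs against the recess's end and may pivot in the grip if pushed on. Home, the cell's underside is 24 mm above the bench.
- detector_top (a point): Centre of the top of the black detector block at the photometer's +x end, 78 mm above the bench.
- tray: Fixed blue tray 90 x 220 mm, origin at the centre of its underside, floor 6 mm and rim 12 mm above the bench.
- other_cell_center (a point): Middle of the other cell, same form with a green cap, on the tray about 110 mm from the first; leave it alone.
- bottle_center (a point): Middle of a white bottle, 60 mm in diameter, 130 mm tall; leave it alone.
- calculator_center (a point): Middle of a flat black calculator 120 x 75 x 12 mm lying on the bench; leave it alone.
Not all that is in view belongs to the job. Leave any yellow look-alike of the cell alone.

How it is judged (in metres and radians):
On the way:
1. the cell is pressed lightly (over 2 N) into the track, upright, clear faces along the light path (contact force between cell and photometer above 2 N and angle between the x axis of cell and the x axis of photometer, either way round below 0.2 rad and y of cell_center in the frame of photometer between -0.008 and 0.008 m and x of cell_center in the frame of photometer between -0.05 and 0.05 m and z of cell_center in the frame of photometer between 0.055 and 0.078 m), for 0.2 s.
At the end, for the whole second after the job is handed in: The red-capped cell stands released and at rest in the recess: middle 64 to 68.8 mm above the photometer's underside, within 3.5 mm of the track's centre line and 26 mm of its middle, tilted under 0.06 rad, clear faces within 0.1 rad of the light path (angle between the x axis of cell and the x axis of photometer, either way round below 0.1 rad and angle between cell's own z axis and vertical below 0.06 rad and z of cell_center in the frame of photometer between 0.064 and 0.0688 m and y of cell_center in the frame of photometer between -0.0035 and 0.0035 m and x of cell_center in the frame of photometer between -0.026 and 0.026 m and linear speed of cell below 0.02 m/s and contact force between the fingers and cell below 0.1 N); the robot touches nothing.
It fails at once if the cell is pushed against the photometer with more than 20 N (contact force between cell and photometer above 20 N).
It fails at once if the cell leans over by more than 0.12 rad (angle between cell's own z axis and vertical above 0.12 rad).
It fails at once if the other cell is moved more than 15 mm (distance of other_cell_center from where it was at the start of the episode above 0.015 m).
It fails at once if the bottle is moved more than 15 mm (distance of bottle_center from where it was at the start of the episode above 0.015 m).
It fails at once if the calculator is moved more than 15 mm (distance of calculator_center from where it was at the start of the episode above 0.015 m).
It also fails if it takes over 56 s, if anything falls off the work surface, if the arm or the gripper's body presses on something with over 40 N, if the wrist force passes 120 N, or if a joint passes its speed limit or range.

## Working session

There is one attempt and no reset: what is moved stays moved. The work goes in short steps, Python scripts to look and compute and a tool call to move; the robot and the scene stay as the last step left them, time stands still between calls to the robot, and variables do not carry over. Pictures are saved under pics/ and viewed, at most 10 in all, crops included, and the job is handed in when it is done.

Besides the shell and the picture viewer there is one more tool, called as name([rows], argument=value, ...), one row to a line, values as JSON. play_rows: Moves the arm, as the interface text tells. Its arguments: {"type":"object","properties":{"steps":{"type":"array"},"grip_force":{"type":"number"}},"required":["steps"]}

```bash
mkdir -p pics; cat > h.py <<'E'
import numpy as np, cv2
from rig import r, vision
def px2w(cam,uv,depth=None,z=None):
    c=vision.calibration(cam);K=np.array(c["mtx"]);E=np.array(c["extrinsics"])
    d=np.array([(uv[0]-K[0,2])/K[0,0],(uv[1]-K[1,2])/K[1,1],1.])
    if depth is None:
        w=E[:3,:3]@d; s=(z-E[2,3])/w[2]; return E[:3,3]+s*w
    return (E@np.r_[d*depth,1])[:3]
def cloud(cam,depth):
    c=vision.calibration(cam);K=np.array(c["mtx"]);E=np.array(c["extrinsics"])
    v,u=np.mgrid[:480,:640]
    P=np.stack([(u-K[0,2])/K[0,0]*depth,(v-K[1,2])/K[1,1]*depth,depth],-1)
    return P@E[:3,:3].T+E[:3,3]
E
python3 - <<'E'
from h import *
print(r.sense())
for c in("top","scene"):
    im,d=vision.grab_frame(c); cv2.imwrite(f"pics/{c}0.png",im[...,::-1]); np.save(c+"d.npy",d); np.save(c+"i.npy",im)
    print(c,np.array(vision.calibration(c)["mtx"]).round(1).tolist(),np.array(vision.calibration(c)["extrinsics"]).round(3).tolist())
zs=dict(cell_center=48.5,track_floor=30,lamp_top=78,detector_top=78,other_cell_center=48.5,bottle_center=65,calculator_center=6,tray=0)
for t,z in zs.items():
  for c in("top","scene"):
    for o in vision.landmark_of(c,t)[:2]:
        print(t,c,round(o["conf"],2),np.round(o["uv"],1),px2w(c,o["uv"],z=z).round(1))
E
```

```text
{'clock': 0.0, 'qpos': array([ 1.17158353e+00,  3.53679285e-01,  1.63412360e+00, -2.40546953e-05,
        1.15521633e+00, -2.41909559e-03]), 'qvel': array([-0.00206661, -0.00032791, -0.00064045,  0.00164815,  0.00177447,
        0.00068711]), 'joint_efforts': array([ 1.93361404e-03, -6.05222368e+01, -3.42086649e+01,  8.74624652e-05,
        8.65385751e-03,  2.10050558e-05]), 'eef_pos': array([241.37182726, 575.99305332, 230.54674951]), 'tcp_rot': array([-3.14016604e+00,  1.85422832e-05,  2.74480870e+00]), 'contact_force': array([-1.0386147 , -0.33701989, -0.49364887]), 'wrist_torque': array([ 0.06803402,  0.05762891, -0.01070728]), 'grasp_force': 0.0, 'opening': 1.004453832579047}
top [[582.9, 0.0, 318.5], [0.0, 582.9, 239.5], [0.0, 0.0, 1.0]] [[-0.023, -0.998, 0.061, 546.685], [-1.0, 0.023, 0.002, 36.337], [-0.003, -0.061, -0.998, 1180.119], [0.0, 0.0, 0.0, 1.0]]
scene [[525.8, 0.0, 317.6], [0.0, 525.8, 234.0], [0.0, 0.0, 1.0]] [[0.431, 0.653, -0.623, 1235.09], [0.902, -0.314, 0.295, -282.275], [-0.003, -0.689, -0.724, 822.567], [0.0, 0.0, 0.0, 1.0]]
cell_center top 0.87 [419.6 258.
[... 780 characters left out ...]
cell_center scene 0.66 [171.7 286.7] [ 573.5 -269.5   48.5]
other_cell_center scene 0.52 [230.2 266.2] [ 573.4 -155.2   48.5]
bottle_center top 0.92 [432.9 185.8] [ 713.5 -184.6   65. ]
bottle_center top 0.31 [277.3 248.9] [598.7 117.4  65. ]
bottle_center scene 0.68 [242.9 322.2] [ 716.3 -179.3   65. ]
calculator_center top 0.93 [150.5 288. ] [528.7 378.    6. ]
calculator_center top 0.67 [419.2 257.7] [ 577.2 -163.6    6. ]
calculator_center scene 0.76 [444.2 186.7] [523.5 383.3   6. ]
tray top 0.71 [441.8 263.6] [ 564.4 -209.9    0. ]
tray top 0.54 [419.1 258.2] [ 576.3 -164.4    0. ]
tray scene 0.78 [201.4 288.5] [ 561.9 -217.1    0. ]
tray scene 0.48 [169.6 286.7] [ 530.3 -272.4    0. ]
```

View pics/top0.png

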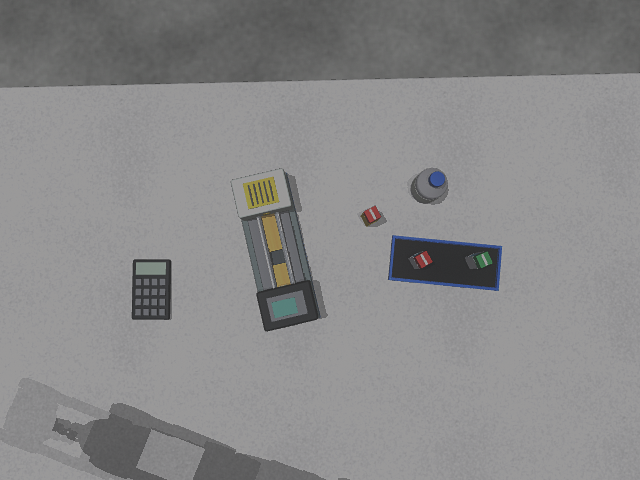

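View pics/scene0.png

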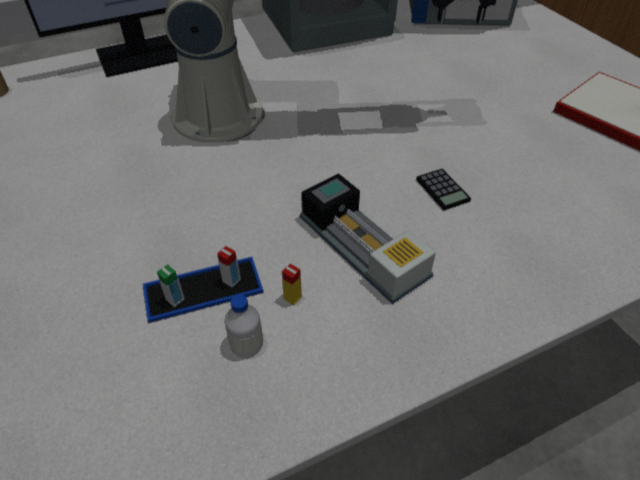

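The tray's red cell is at (421,259) in the top view. The yellow look-alike is at (372,215). The photometer's lamp is at (262,193), the detector at (287,307), and the dark recess at about (278,257). Next I'll refine the poses.

```bash
python3 - <<'E'
from h import *
def rect(m,P):
    q=P[m][:,:2].astype(np.float32); (c,s,a)=cv2.minAreaRect(q); return np.round(c,1),np.round(s,1),round(a,1),len(q),P[m][:,2].mean().round(1),np.median(q,0).round(1)
for c in("top","scene"):
    d=np.load(c+"d.npy"); im=np.load(c+"i.npy"); P=cloud(c,d); X,Y,Z=P[...,0],P[...,1],P[...,2]
    box=lambda x,y,R:(abs(X-x)<R)&(abs(Y-y)<R)
    for n,(x,y) in dict(cell=(573,-158),other=(573,-272)).items():
        print(c,n,rect(box(x,y,30)&(abs(Z-91)<8),P))
    print(c,"lamp",rect(box(705,146,70)&(abs(Z-78)<6),P)); print(c,"det",rect(box(490,102,70)&(abs(Z-78)<6),P))
    print(c,"both",rect((box(705,146,70)|box(490,102,70))&(abs(Z-78)<6),P))
    print(c,"base z",np.median(Z[box(400,250,30)]))
    # brass / recess
    hsv=cv2.cvtColor(im,cv2.COLOR_RGB2HSV); b=(hsv[...,0]>12)&(hsv[...,0]<30)&(hsv[...,1]>100)&box(597,125,75)&(Z<50)
    print(c,"brass",rect(b,P))
    a=np.load("topi.npy")
A=cv2.resize(a[225:300,395:510],None,fx=6,fy=6,interpolation=cv2.INTER_CUBIC)[:,:700]
B=cv2.resize(a[160:340,220:340],None,fx=3.3,fy=3.3,interpolation=cv2.INTER_CUBIC)
C=np.zeros((600,400,3),np.uint8);C[:594,:396]=B; D=np.zeros((600,400,3),np.uint8)
A=cv2.resize(a[235:285,400:450],None,fx=8,fy=8,interpolation=cv2.INTER_CUBIC);D[:400]=A
cv2.imwrite("pics/crop.png",np.hstack([C,D])[...,::-1])
E
```

```text
top cell (array([ 572.4, -157.1]), array([24.9, 25.5]), 28.5, 187, np.float64(91.1), array([ 572.4, -156.4], dtype=float32))
top other (array([ 569.6, -269.7]), array([25.2, 26.8]), 22.9, 191, np.float64(91.0), array([ 569.7, -268.5], dtype=float32))
top lamp (array([706.2, 146.4]), array([ 76.9, 104.1]), 12.0, 2121, np.float64(78.7), array([705.4, 145.9], dtype=float32))
top det (array([491.2, 101. ]), array([ 75.9, 104.2]), 11.9, 2195, np.float64(78.8), array([491.3, 100.6], dtype=float32))
top both (array([599. , 123.8]), array([296.2, 104.2]), 11.9, 4316, np.float64(78.8), array([531.2, 122.9], dtype=float32))
top base z 0.8008718346795831
top brass (array([598.5, 123.8]), array([142.5,  26.6]), 12.1, 755, np.float64(30.6), array([612. , 124.4], dtype=float32))
scene cell (array([ 574.6, -159. ]), array([26.9, 26.7]), 30.6, 183, np.float64(90.1), array([ 577.5, -159.6], dtype=float32))
scene other (array([ 572.2, -271.6]), array([27.9, 25.3]), 20.6, 198, np.float64(90.5), array([ 574.5, -271.6], dtype=float32))
scene lamp (array([708.7, 144.2]), array([ 77.1, 105.5]), 12.9, 1723, np.float64(78.5), array([712.5, 140.8], dtype=float32))
scene det (array([493. ,  98.5]), array([ 80.2, 107.4]), 12.6, 1254, np.float64(78.4), array([498.4,  95.3], dtype=float32))
scene both (array([600. , 121.7]), array([299.2, 107.4]), 12.2, 2977, np.float64(78.4), array([684.3, 121.9], dtype=float32))
scene base z 0.4282943413701332
scene brass (array([586.1, 117. ]), array([117. ,  43.2]), 15.6, 316, np.float64(30.3), array([572.6, 123. ], dtype=float32))
```

View pics/crop.png

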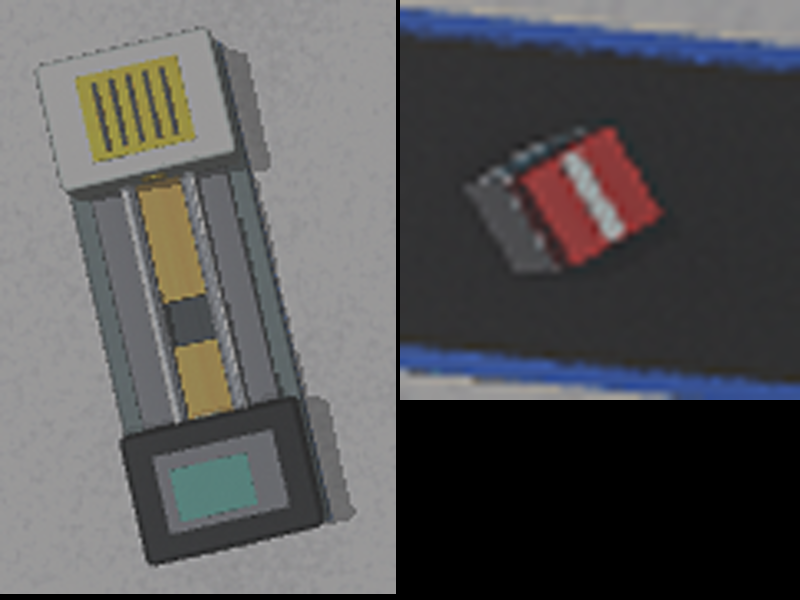

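```bash
cat >> h.py <<'E'
def delta(tx,ty,tz,yawdeg,cur=None,yaw0=None):
    "world target -> cm shift in tool axes and tool-z turn, from pose cur"
    s=r.sense(); cur=s["eef_pos"] if cur is None else np.array(cur); y0=s["tcp_rot"][2] if yaw0 is None else yaw0
    d=np.array([tx,ty,tz])-cur; c,n=np.cos(y0),np.sin(y0)
    t=-(np.deg2rad(yawdeg)-y0); t=(t+np.pi)%(2*np.pi)-np.pi
    return (np.array([c*d[0]+n*d[1],n*d[0]-c*d[1],-d[2]])/10).round(2),t.round(3)
E
python3 - <<'E'
from h import *
ph=np.deg2rad(191.95); ex=np.array([np.cos(ph),np.sin(ph)])
im=np.load("topi.npy");hsv=cv2.cvtColor(im,cv2.COLOR_RGB2HSV)
# sample track centreline at z=30
c=vision.calibration("top");K=c["mtx"];E=np.linalg.inv(c["extrinsics"])
xs=np.arange(-40,41,2)
for off in(-4,0,4):
  row=[]
  for x in xs:
    p=E@np.r_[np.array([599,123.8])+ex*x+off*np.array([-ex[1],ex[0]]),30,1];p=K@p[:3];u,v=p[:2]/p[2]
    row.append(int(cv2.remap(hsv[...,1],np.float32([[u]]),np.float32([[v]]),cv2.INTER_LINEAR)[0,0]))
  print(off,list(zip(xs.tolist(),row)))
print(delta(572.4,-157.1,200,119,[241.542,576.442,231.281]))
E
```

```text
-4 [(-40, 118), (-38, 119), (-36, 120), (-34, 118), (-32, 118), (-30, 119), (-28, 118), (-26, 118), (-24, 118), (-22, 119), (-20, 117), (-18, 118), (-16, 119), (-14, 118), (-12, 118), (-10, 118), (-8, 119), (-6, 118), (-4, 118), (-2, 118), (0, 110), (2, 22), (4, 26), (6, 19), (8, 22), (10, 22), (12, 19), (14, 19), (16, 17), (18, 17), (20, 21), (22, 19), (24, 19), (26, 29), (28, 68), (30, 115), (32, 120), (34, 119), (36, 117), (38, 118), (40, 118)]
0 [(-40, 121), (-38, 121), (-36, 120), (-34, 120), (-32, 121), (-30, 120), (-28, 120), (-26, 121), (-24, 121), (-22, 121), (-20, 122), (-18, 121), (-16, 121), (-14, 120), (-12, 119), (-10, 120), (-8, 119), (-6, 119), (-4, 120), (-2, 122), (0, 94), (2, 42), (4, 24), (6, 20), (8, 17), (10, 17), (12, 19), (14, 20), (16, 20), (18, 20), (20, 18), (22, 18), (24, 21), (26, 29), (28, 71), (30, 117), (32, 121), (34, 120), (36, 120), (38, 120), (40, 120)]
4 [(-40, 122), (-38, 122), (-36, 122), (-34, 122), (-32, 123), (-30, 122), (-28, 122), (-26, 122), (-24, 123), (-22, 123), (-20, 122), (-18, 122), (-16, 123), (-14, 123), (-12, 123), (-10, 122), (-8, 122), (-6, 121), (-4, 123), (-2, 123), (0, 103), (2, 21), (4, 24), (6, 19), (8, 19), (10, 18), (12, 17), (14, 17), (16, 22), (18, 19), (20, 18), (22, 19), (24, 19), (26, 31), (28, 43), (30, 119), (32, 123), (34, 121), (36, 121), (38, 122), (40, 122)]
(array([-58.86, -54.87,   3.13]), np.float64(0.668))
```

play_rows([
  {"delta_pos": [-3.7,-3.4,0.2],"yaw": 0.08,"jaw": 70},
  {"delta_pos": [-7.3,-6.8,0.4],"yaw": 0.16,"jaw": 70},
  {"delta_pos": [-11,-10.2,0.6],"yaw": 0.24,"jaw": 70},
  {"delta_pos": [-14.6,-13.6,0.8],"yaw": 0.32,"jaw": 70},
  {"delta_pos": [-18.3,-17,1],"yaw": 0.4,"jaw": 70},
  {"delta_pos": [-21.9,-20.4,1.2],"yaw": 0.48,"jaw": 70},
  {"delta_pos": [-25.6,-23.8,1.4],"yaw": 0.56,"jaw": 70},
  {"delta_pos": [-29.4,-27.4,1.6],"yaw": 0.668,"jaw": 70},
])

```text
clock: 1.7
eef_pos: [406.3, 210.8, 215.7]
tcp_rot: [3.141, 0.0, 2.074]
contact_force: [1.2, -0.7, -0.2]
opening: 0.703
grasp_force: 0.0
```

```bash
python3 - <<'E'
from h import *
s=r.sense();print(s["clock"],s["eef_pos"],s["tcp_rot"],s["qpos"]);print(delta(572.4,-157.1,200,119))
E
```

```text
1.7 [406.3261246  210.78536403 215.65850643] [3.14064388e+00 5.07157919e-05 2.07364754e+00] [ 4.75283439e-01  1.06895821e-01  1.99425236e+00 -2.84687532e-05
  1.03949467e+00 -2.75533858e-02]
(array([-40.24,  -3.18,   1.57]), np.float64(-0.003))
```

play_rows([
  {"delta_pos": [-4.5,-0.4,0.2],"yaw": 0,"jaw": 70},
  {"delta_pos": [-9,-0.7,0.4],"yaw": 0,"jaw": 70},
  {"delta_pos": [-13.5,-1.1,0.6],"yaw": 0,"jaw": 70},
  {"delta_pos": [-18,-1.4,0.8],"yaw": 0,"jaw": 70},
  {"delta_pos": [-22.5,-1.8,1],"yaw": 0,"jaw": 70},
  {"delta_pos": [-27,-2.1,1.2],"yaw": 0,"jaw": 70},
  {"delta_pos": [-31.5,-2.5,1.4],"yaw": 0,"jaw": 70},
  {"delta_pos": [-36,-2.8,1.5],"yaw": 0,"jaw": 70},
])

```text
clock: 2.5
eef_pos: [556.2, -117.9, 200.4]
tcp_rot: [3.141, 0.0, 2.076]
contact_force: [0.7, 1.0, 0.3]
opening: 0.699
grasp_force: 0.0
```

```bash
python3 - <<'E'
from h import *
s=r.sense();print(s["clock"],s["eef_pos"],s["tcp_rot"]);print(delta(572.4,-157.1,150,119))
E
```

```text
2.5 [ 556.16546187 -117.87058579  200.38059208] [3.14141146e+00 8.13808128e-05 2.07647406e+00]
(array([-4.22, -0.48,  5.04]), np.float64(-0.0))
```

play_rows([
  {"delta_pos": [-2,-0.2,2],"yaw": 0,"jaw": 70},
  {"delta_pos": [-4.2,-0.5,4],"yaw": 0,"jaw": 70},
  {"delta_pos": [-4.2,-0.5,5],"yaw": 0,"jaw": 70},
  {"delta_pos": [-4.2,-0.5,5],"yaw": 0,"jaw": 70},
  {"delta_pos": [-4.2,-0.5,5],"yaw": 0,"jaw": 70},
  {"delta_pos": [-4.2,-0.5,5],"yaw": 0,"jaw": 70},
  {"delta_pos": [-4.2,-0.5,5],"yaw": 0,"jaw": 70},
  {"delta_pos": [-4.2,-0.5,5],"yaw": 0,"jaw": 70},
])

```text
clock: 3.3
eef_pos: [572.0, -154.6, 151.2]
tcp_rot: [3.141, 0.001, 2.077]
contact_force: [0.2, 0.3, -0.8]
opening: 0.701
grasp_force: 0.0
```

```bash
cat >> h.py <<'E'
def fishcloud(depth,cal):
    K=np.array(cal["mtx"]);E=np.array(cal["extrinsics"]);v,u=np.mgrid[:480,:640]
    a=(u-K[0,2])/K[0,0];b=(v-K[1,2])/K[1,1];t=np.hypot(a,b)+1e-9;k=np.tan(t)/t
    P=np.stack([a*k*depth,b*k*depth,depth],-1); return P@E[:3,:3].T+E[:3,3]
E
python3 - <<'E'
from h import *
s=r.sense();cal=vision.calibration("wrist");im,d=vision.grab_frame("wrist")
cv2.imwrite("pics/w1.png",im[...,::-1]);P=fishcloud(d,cal)
print(s["clock"],s["eef_pos"],s["tcp_rot"],np.array(cal["extrinsics"]).round(2),cal["mtx"])
m=(abs(P[...,0]-572)<35)&(abs(P[...,1]+157)<35)&(abs(P[...,2]-91)<5)
print(m.sum(),cv2.minAreaRect(P[m][:,:2].astype(np.float32)),P[m].mean(0))
E
```

```text
3.3 [ 571.98943455 -154.64470022  151.15530503] [3.14078404e+00 7.75767408e-04 2.07747928e+00] [[ 8.7000e-01  4.6000e-01  1.6000e-01  5.3151e+02]
 [ 4.8000e-01 -8.3000e-01 -2.8000e-01 -8.1740e+01]
 [ 0.0000e+00  3.2000e-01 -9.5000e-01  2.9323e+02]
 [ 0.0000e+00  0.0000e+00  0.0000e+00  1.0000e+00]] [[371.64829954   0.         316.47889378]
 [  0.         371.64829954 243.15052529]
 [  0.           0.           1.        ]]
1690 ((572.0088500976562, -156.58218383789062), (24.855857849121094, 25.06884002685547), 28.181774139404297) [ 571.49540539 -155.91966524   90.51252781]
```

View pics/w1.png

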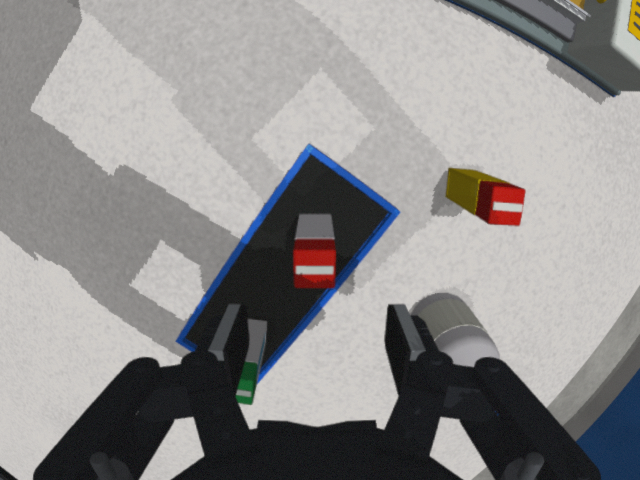

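Wrist view: the red cell's cap is at (314,265), with its stripe along the closing direction, and both finger corridors are clear. I'll grip across the clear faces so the cell can't pivot when it slides.

play_rows([
  {"delta_pos": [-0.2,-0.1,2],"yaw": 0.01,"jaw": 70},
  {"delta_pos": [-0.2,-0.1,4],"yaw": 0.01,"jaw": 70},
  {"delta_pos": [-0.2,-0.1,6],"yaw": 0.01,"jaw": 70},
  {"delta_pos": [-0.2,-0.1,7.5],"yaw": 0.01,"jaw": 70},
  {"delta_pos": [-0.2,-0.1,8.7],"yaw": 0.01,"jaw": 70},
  {"delta_pos": [-0.2,-0.1,9.5],"yaw": 0.01,"jaw": 70},
  {"delta_pos": [-0.2,-0.1,9.7],"yaw": 0.01,"jaw": 70},
  {"delta_pos": [-0.2,-0.1,9.7],"yaw": 0.01,"jaw": 50},
])

```text
clock: 4.15
eef_pos: [571.9, -157.3, 53.4]
tcp_rot: [-3.142, -0.0, 2.067]
contact_force: [0.2, -0.5, -0.4]
opening: 0.546
grasp_force: 0.0
```

play_rows([
  {"delta_pos": [0,0,0],"yaw": 0,"jaw": 40},
  {"delta_pos": [0,0,0],"yaw": 0,"jaw": 34},
  {"delta_pos": [0,0,0],"yaw": 0,"jaw": 30},
  {"delta_pos": [0,0,0],"yaw": 0,"jaw": 26},
  {"delta_pos": [0,0,0],"yaw": 0,"jaw": 20},
  {"delta_pos": [0,0,0],"yaw": 0,"jaw": 10},
  {"delta_pos": [0,0,0],"yaw": 0,"jaw": 0},
  {"delta_pos": [0,0,0],"yaw": 0,"jaw": 0},
], grip_force=60)

```text
clock: 4.95
eef_pos: [572.2, -157.4, 54.0]
tcp_rot: [3.141, 0.001, 2.067]
contact_force: [-0.7, 0.1, 5.7]
opening: 0.286
grasp_force: 59.4
```

play_rows([
  {"delta_pos": [0,0,-0.5],"yaw": 0,"jaw": 0},
  {"delta_pos": [0,0,-1.5],"yaw": 0,"jaw": 0},
  {"delta_pos": [0,0,-3.5],"yaw": 0,"jaw": 0},
  {"delta_pos": [0,0,-6],"yaw": 0,"jaw": 0},
  {"delta_pos": [0,0,-8.5],"yaw": 0,"jaw": 0},
  {"delta_pos": [0,0,-10.5],"yaw": 0,"jaw": 0},
  {"delta_pos": [0,0,-11],"yaw": 0,"jaw": 0},
  {"delta_pos": [0,0,-11],"yaw": 0,"jaw": 0},
])

```text
clock: 5.75
eef_pos: [572.2, -157.4, 164.3]
tcp_rot: [3.14, 0.001, 2.067]
contact_force: [-0.4, -0.0, -1.4]
opening: 0.286
grasp_force: 58.9
```

```bash
python3 - <<'E'
from h import *
s=r.sense();print(s["clock"],s["eef_pos"],s["tcp_rot"],s["contact_force"],s["wrist_torque"],s["opening"],s["grasp_force"])
ph=np.deg2rad(191.95); p=np.array([599,123.8])+4*np.array([np.cos(ph),np.sin(ph)])
print(p,delta(*p,165,101.95))
E
```

```text
5.75 [ 572.15378355 -157.39815793  164.261415  ] [3.14038066e+00 1.15509841e-03 2.06677817e+00] [-0.44712537 -0.01310449 -1.41736377] [-0.00800306  0.00228238  0.010675  ] 0.28643155915109614 58.864322640001774
[595.08668534 122.97176793] (array([23.57, 15.36, -0.07]), np.float64(0.287))
```

play_rows([
  {"delta_pos": [1.5,1,0],"yaw": 0.03,"jaw": 0},
  {"delta_pos": [5,3.3,0],"yaw": 0.07,"jaw": 0},
  {"delta_pos": [9,5.9,0],"yaw": 0.11,"jaw": 0},
  {"delta_pos": [13,8.5,0],"yaw": 0.16,"jaw": 0},
  {"delta_pos": [17,11.1,0],"yaw": 0.21,"jaw": 0},
  {"delta_pos": [20.5,13.4,0],"yaw": 0.25,"jaw": 0},
  {"delta_pos": [22.8,14.9,0],"yaw": 0.28,"jaw": 0},
  {"delta_pos": [23.6,15.4,0],"yaw": 0.287,"jaw": 0},
])

```text
clock: 6.55
eef_pos: [594.1, 126.2, 161.8]
tcp_rot: [-3.14, -0.001, 1.781]
contact_force: [0.1, -0.3, -1.6]
opening: 0.282
grasp_force: 58.9
```

```bash
python3 - <<'E'
from h import *
s=r.sense();cal=vision.calibration("wrist");im,d=vision.grab_frame("wrist")
cv2.imwrite("pics/w2.png",im[...,::-1]);P=fishcloud(d,cal)
np.save("w2d.npy",d);X,Y,Z=P[...,0],P[...,1],P[...,2]
print(s["clock"],s["eef_pos"],s["tcp_rot"],s["contact_force"])
ph=np.deg2rad(191.95);ex=np.array([np.cos(ph),np.sin(ph)]);ey=np.array([-ex[1],ex[0]])
Q=np.stack([(P[...,:2]-[599,123.8])@ex,(P[...,:2]-[599,123.8])@ey],-1)
for n,m in dict(lamp=(abs(Z-78)<4)&(Q[...,0]<-60)&(Q[...,0]>-160)&(abs(Q[...,1])<70),det=(abs(Z-78)<4)&(Q[...,0]>60)&(Q[...,0]<160)&(abs(Q[...,1])<70)).items():
    if m.sum()>50: print(n,m.sum(),cv2.minAreaRect(Q[m].astype(np.float32)))
hsv=cv2.cvtColor(im,cv2.COLOR_RGB2HSV); b=(hsv[...,0]>10)&(hsv[...,0]<30)&(hsv[...,1]>80)&(abs(Z-30)<6)&(abs(Q[...,1])<30)&(abs(Q[...,0])<75)
q=Q[b];print(b.sum())
for a in range(-72,72,8):
    k=(q[:,0]>=a)&(q[:,0]<a+8)
    if k.sum()>20: print(a,k.sum(),np.percentile(q[k,1],[1,99]).round(1))
E
```

```text
6.55 [594.09786907 126.19032826 161.82628853] [-3.13960932e+00 -5.25682610e-04  1.78145984e+00] [ 0.11521462 -0.30976906 -1.56722456]
lamp 12864 ((-108.73117065429688, -0.5969924926757812), (103.57349395751953, 76.2720947265625), 89.92887878417969)
det 13222 ((110.01422119140625, -1.1584548950195312), (76.01342010498047, 103.15754699707031), 0.09011918306350708)
4657
-72 272 [-11.9  12.3]
-64 297 [-11.8  12.4]
-56 298 [-11.7  12.6]
-48 315 [-12.6  12.5]
-40 318 [-12.5  12.4]
-32 319 [-12.5  12.4]
-24 319 [-12.2  12.5]
-16 327 [-14.5  12.3]
-8 316 [-14.5  12.4]
0 62 [-13.1  11.8]
24 171 [-14.4  12.5]
32 324 [-14.4  12.5]
40 319 [-14.5  12.5]
48 321 [-14.5  12.6]
56 313 [-14.5  12.6]
64 303 [-13.9  12.6]
```

View pics/w2.png

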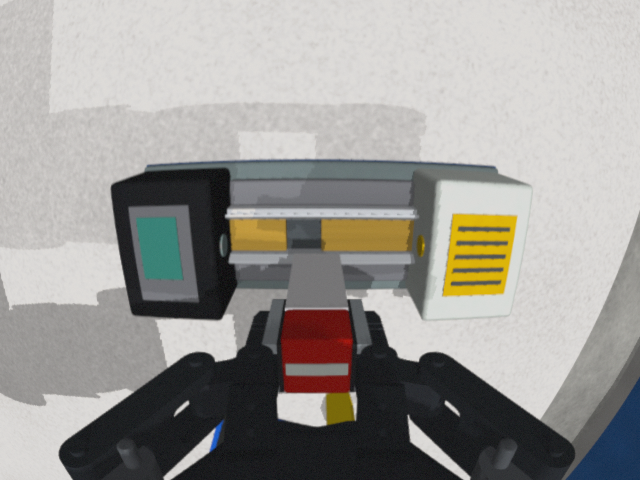

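```bash
python3 - <<'E'
from h import *
# arm was still: pose at previous frame
s=r.sense();cal=vision.calibration("wrist");im,d=vision.grab_frame("wrist")
P=fishcloud(d,cal);Z=P[...,2];print(s["clock"],s["eef_pos"],s["tcp_rot"])
ph=np.deg2rad(191.95);ex=np.array([np.cos(ph),np.sin(ph)]);ey=np.array([-ex[1],ex[0]])
f=lambda p:np.stack([(p[...,:2]-[599,123.8])@ex,(p[...,:2]-[599,123.8])@ey],-1)
Q=f(P);hsv=cv2.cvtColor(im,cv2.COLOR_RGB2HSV)
v,u=np.mgrid[:480,:640]
cap=(u>270)&(u<365)&(v>300)&(v<400)&((hsv[...,0]<8)|(hsv[...,0]>172))&(hsv[...,1]>120)
print("capZ",np.percentile(Z[cap],[1,25,50,75,99]))
t=np.percentile(Z[cap],70); m=(u>270)&(u<365)&(v>300)&(v<400)&cap&(abs(Z-t)<2.5)
print(m.sum(),cv2.minAreaRect(Q[m].astype(np.float32)),np.percentile(Q[m],[1,99],axis=0).round(1),"TCP",f(s["eef_pos"]))
m=(abs(Z-78)<4)&(abs(abs(Q[...,0])-110)<50)&(abs(Q[...,1])<70)
print("blocks",cv2.minAreaRect(Q[m].astype(np.float32)))
b=(hsv[...,0]>10)&(hsv[...,0]<30)&(hsv[...,1]>80)&(abs(Z-30)<6)&(abs(Q[...,1])<30)&(abs(Q[...,0])<75)
q=Q[b];print("brass y",np.percentile(q[q[:,0]>30][:,1],[1,99]), "recess", q[(q[:,0]<14)][:,0].max(), q[(q[:,0]>14)][:,0].min())
# glass lower part, along x
E
```

```text
6.6 [594.21113987 126.06222111 161.99380052] [-3.13981557e+00 -5.74973479e-04  1.78166706e+00]
capZ [177.67333539 190.837083   197.86981215 198.53361351 199.68325723]
3100 ((4.405317306518555, -4.147424697875977), (26.0369873046875, 25.30511474609375), 88.89018249511719) [[ -7.9 -16.4]
 [ 16.4   7.7]] TCP [ 4.21666813 -3.20476764]
blocks ((0.6436767578125, -0.57177734375), (103.7835922241211, 295.14044189453125), 89.93762969970703)
brass y [-12.04045893  13.55795726] recess 1.6804273137851602 28.1478715837906
```

Wrist view: the track is aligned with the hand, the recess at (303,233), and the cap at (316,350) is square in the grip. By its measured edges the recess middle is about +14.7 mm along the track.

```bash
python3 - <<'E'
from h import *
print(delta(599.04,123.6,98,101.95))
E
```

```text
(array([-0.18,  0.46,  6.41]), np.float64(0.003))
```

play_rows([
  {"delta_pos": [0,0.1,0.5],"yaw": 0,"jaw": 0},
  {"delta_pos": [0,0.3,2],"yaw": 0,"jaw": 0},
  {"delta_pos": [0,0.4,3.5],"yaw": 0,"jaw": 0},
  {"delta_pos": [0,0.4,5],"yaw": 0,"jaw": 0},
  {"delta_pos": [0,0.4,6],"yaw": 0,"jaw": 0},
  {"delta_pos": [0,0.4,6.4],"yaw": 0,"jaw": 0},
  {"delta_pos": [0,0.4,6.4],"yaw": 0,"jaw": 0},
  {"delta_pos": [0,0.4,6.4],"yaw": 0,"jaw": 0},
])

```text
clock: 7.45
eef_pos: [599.2, 124.5, 99.7]
tcp_rot: [3.141, 0.0, 1.78]
contact_force: [0.6, -0.9, -2.0]
opening: 0.287
grasp_force: 58.9
```

```bash
cat >> h.py <<'E'
def st():
    s=r.sense(); ph=np.deg2rad(191.95);ex=np.array([np.cos(ph),np.sin(ph)]);ey=np.array([-ex[1],ex[0]])
    q=s["eef_pos"][:2]-[599,123.8]; F=s["contact_force"]; R=np.array([ex,ey])
    print(round(s["clock"],2),"Qxy",(R@q).round(2),"z",s["eef_pos"][2].round(2),"yaw",np.rad2deg(s["tcp_rot"][2]).round(2),"F",(R@F[:2]).round(2),F[2].round(2),"tau",s["wrist_torque"].round(2),"open",round(s["opening"],3),s["grasp_force"].round(1))
E
python3 -c "
from h import *
st();print(delta(599.04,123.6,84,101.95))"
```

```text
Traceback (most recent call last):
  File "h.py", line 27, in st
    print(round(s["clock"],2),"Qxy",(R@q).round(2),"z",s["eef_pos"][2].round(2),"yaw",np.rad2deg(s["tcp_rot"][2]).round(2),"F",(R@F[:2]).round(2),F[2].round(2),"tau",s["wrist_torque"].round(2),"open",round(s["opening"],3),s["grasp_force"].round(1))
                                                                                                                                                                                                                              ^^^^^^^^^^^^^^^^^^^^^^
AttributeError: 'float' object has no attribute 'round'
```

play_rows([
  {"delta_pos": [-0.05,0,0.1],"yaw": 0,"jaw": 0},
  {"delta_pos": [-0.05,0,0.3],"yaw": 0,"jaw": 0},
  {"delta_pos": [-0.05,0,0.5],"yaw": 0,"jaw": 0},
  {"delta_pos": [-0.05,0,0.8],"yaw": 0,"jaw": 0},
  {"delta_pos": [-0.05,0,1.1],"yaw": 0,"jaw": 0},
  {"delta_pos": [-0.05,0,1.2],"yaw": 0,"jaw": 0},
  {"delta_pos": [-0.05,0,1.2],"yaw": 0,"jaw": 0},
  {"delta_pos": [-0.05,0,1.2],"yaw": 0,"jaw": 0},
])

```text
clock: 8.25
eef_pos: [599.0, 123.9, 87.4]
tcp_rot: [-3.142, 0.0, 1.78]
contact_force: [0.4, -0.0, -1.3]
opening: 0.286
grasp_force: 58.9
```

```bash
sed -i 's/s\["grasp_force"\].round(1)/s["grasp_force"]/' h.py
python3 -c "
from h import *
st();print(delta(599.04,123.6,79,101.95))"
```

```text
8.25 Qxy [ 0.03 -0.1 ] z 87.35 yaw 101.98 F [-0.39  0.12] -1.25 tau [-0.02  0.05  0.02] open 0.286 58.88606462627649
(array([-0.03,  0.  ,  0.84]), np.float64(0.0))
```

play_rows([
  {"delta_pos": [-0.03,0,0.1],"yaw": 0,"jaw": 0},
  {"delta_pos": [-0.03,0,0.2],"yaw": 0,"jaw": 0},
  {"delta_pos": [-0.03,0,0.3],"yaw": 0,"jaw": 0},
  {"delta_pos": [-0.03,0,0.4],"yaw": 0,"jaw": 0},
  {"delta_pos": [-0.03,0,0.5],"yaw": 0,"jaw": 0},
  {"delta_pos": [-0.03,0,0.6],"yaw": 0,"jaw": 0},
  {"delta_pos": [-0.03,0,0.7],"yaw": 0,"jaw": 0},
  {"delta_pos": [-0.03,0,0.7],"yaw": 0,"jaw": 0},
])

```text
clock: 9.05
eef_pos: [598.9, 123.6, 80.2]
tcp_rot: [-3.141, 0.0, 1.78]
contact_force: [-0.5, -0.4, -1.1]
opening: 0.284
grasp_force: 58.9
```

```bash
python3 -c "
from h import *
st()"
```

```text
9.05 Qxy [0.13 0.2 ] z 80.22 yaw 101.98 F [0.53 0.32] -1.14 tau [-0.02  0.02 -0.01] open 0.284 58.88708923012018
```

play_rows([
  {"delta_pos": [0,0,0.05],"yaw": 0,"jaw": 0},
  {"delta_pos": [0,0,0.1],"yaw": 0,"jaw": 0},
  {"delta_pos": [0,0,0.15],"yaw": 0,"jaw": 0},
  {"delta_pos": [0,0,0.2],"yaw": 0,"jaw": 0},
  {"delta_pos": [0,0,0.2],"yaw": 0,"jaw": 0},
  {"delta_pos": [0,0,0.2],"yaw": 0,"jaw": 0},
  {"delta_pos": [0,0,0.2],"yaw": 0,"jaw": 0},
  {"delta_pos": [0,0,0.2],"yaw": 0,"jaw": 0},
])

```text
clock: 9.85
eef_pos: [599.0, 123.6, 78.4]
tcp_rot: [3.142, 0.0, 1.78]
contact_force: [-0.0, 0.1, -2.2]
opening: 0.285
grasp_force: 58.9
```

```bash
python3 -c "
from h import *
st()"
```

```text
9.85 Qxy [0.04 0.22] z 78.41 yaw 101.97 F [ 0.02 -0.16] -2.25 tau [-0.05 -0.    0.01] open 0.285 58.88595476746559
```

play_rows([
  {"delta_pos": [0,0,0.03],"yaw": 0,"jaw": 0},
  {"delta_pos": [0,0,0.06],"yaw": 0,"jaw": 0},
  {"delta_pos": [0,0,0.09],"yaw": 0,"jaw": 0},
  {"delta_pos": [0,0,0.12],"yaw": 0,"jaw": 0},
  {"delta_pos": [0,0,0.15],"yaw": 0,"jaw": 0},
  {"delta_pos": [0,0,0.15],"yaw": 0,"jaw": 0},
  {"delta_pos": [0,0,0.15],"yaw": 0,"jaw": 0},
  {"delta_pos": [0,0,0.15],"yaw": 0,"jaw": 0},
])

```text
clock: 10.65
eef_pos: [599.1, 123.6, 77.0]
tcp_rot: [3.141, -0.0, 1.78]
contact_force: [-0.7, -0.4, 4.6]
opening: 0.286
grasp_force: 59.4
```

```bash
python3 -c "
from h import *
st()"
```

```text
10.65 Qxy [-0.05  0.2 ] z 76.98 yaw 101.97 F [0.77 0.26] 4.65 tau [-0.04  0.18  0.05] open 0.286 59.39201395958662
```

play_rows([
  {"delta_pos": [0,-0.1,0],"yaw": 0,"jaw": 0},
  {"delta_pos": [0,-0.2,0],"yaw": 0,"jaw": 0},
  {"delta_pos": [0,-0.3,0],"yaw": 0,"jaw": 0},
  {"delta_pos": [0,-0.4,0],"yaw": 0,"jaw": 0},
  {"delta_pos": [0,-0.5,0],"yaw": 0,"jaw": 0},
  {"delta_pos": [0,-0.6,0],"yaw": 0,"jaw": 0},
  {"delta_pos": [0,-0.7,0],"yaw": 0,"jaw": 0},
  {"delta_pos": [0,-0.8,0],"yaw": 0,"jaw": 0},
])

```text
clock: 11.45
eef_pos: [591.2, 122.0, 77.0]
tcp_rot: [3.141, 0.0, 1.78]
contact_force: [3.9, 0.5, 3.2]
opening: 0.289
grasp_force: 59.5
```

```bash
python3 -c "
from h import *
st()"
```

```text
11.45 Qxy [7.99 0.2 ] z 76.97 yaw 101.97 F [-3.91  0.32] 3.23 tau [ 0.13 -0.71  0.07] open 0.289 59.4657826423645
```

play_rows([
  {"delta_pos": [0,-0.05,0],"yaw": 0,"jaw": 0},
  {"delta_pos": [0,-0.1,0],"yaw": 0,"jaw": 0},
  {"delta_pos": [0,-0.15,0],"yaw": 0,"jaw": 0},
  {"delta_pos": [0,-0.2,0],"yaw": 0,"jaw": 0},
  {"delta_pos": [0,-0.25,0],"yaw": 0,"jaw": 0},
  {"delta_pos": [0,-0.3,0],"yaw": 0,"jaw": 0},
  {"delta_pos": [0,-0.35,0],"yaw": 0,"jaw": 0},
  {"delta_pos": [0,-0.4,0],"yaw": 0,"jaw": 0},
])

```text
clock: 12.25
eef_pos: [587.2, 121.1, 76.9]
tcp_rot: [-3.142, 0.0, 1.78]
contact_force: [2.7, -0.2, 3.8]
opening: 0.288
grasp_force: 59.5
```

```bash
python3 -c "
from h import *
st()"
```

```text
12.25 Qxy [12.08  0.23] z 76.87 yaw 101.97 F [-2.55  0.78] 3.77 tau [ 0.13 -0.74 -0.03] open 0.288 59.46816176176071
```

play_rows([
  {"delta_pos": [0,-0.02,0],"yaw": 0,"jaw": 0},
  {"delta_pos": [0,-0.04,0],"yaw": 0,"jaw": 0},
  {"delta_pos": [0,-0.06,0],"yaw": 0,"jaw": 0},
  {"delta_pos": [0,-0.08,0],"yaw": 0,"jaw": 0},
  {"delta_pos": [0,-0.1,0],"yaw": 0,"jaw": 0},
  {"delta_pos": [0,-0.12,0],"yaw": 0,"jaw": 0},
  {"delta_pos": [0,-0.14,0],"yaw": 0,"jaw": 0},
  {"delta_pos": [0,-0.16,0],"yaw": 0,"jaw": 0},
])

```text
clock: 13.05
eef_pos: [585.2, 120.7, 76.6]
tcp_rot: [-3.14, 0.0, 1.78]
contact_force: [0.2, 0.8, -2.1]
opening: 0.285
grasp_force: 59.0
```

```bash
python3 -c "
from h import *
st()"
```

```text
13.05 Qxy [14.18  0.19] z 76.64 yaw 101.98 F [-0.41 -0.76] -2.06 tau [ 0.   -0.04 -0.01] open 0.285 58.985567316412926
```

The support is gone at x ≈ 14.2 mm: the cell is over the recess. I'll lower it.

play_rows([
  {"delta_pos": [0,-0.03,0.03],"yaw": 0,"jaw": 0},
  {"delta_pos": [0,-0.03,0.08],"yaw": 0,"jaw": 0},
  {"delta_pos": [0,-0.03,0.13],"yaw": 0,"jaw": 0},
  {"delta_pos": [0,-0.03,0.18],"yaw": 0,"jaw": 0},
  {"delta_pos": [0,-0.03,0.23],"yaw": 0,"jaw": 0},
  {"delta_pos": [0,-0.03,0.28],"yaw": 0,"jaw": 0},
  {"delta_pos": [0,-0.03,0.33],"yaw": 0,"jaw": 0},
  {"delta_pos": [0,-0.03,0.35],"yaw": 0,"jaw": 0},
])

```text
clock: 13.85
eef_pos: [585.4, 120.7, 73.3]
tcp_rot: [-3.142, -0.0, 1.78]
contact_force: [0.1, 0.1, -0.8]
opening: 0.285
grasp_force: 59.0
```

```bash
python3 -c "
from h import *
st()"
```

```text
13.85 Qxy [13.96  0.19] z 73.34 yaw 101.98 F [-0.16 -0.04] -0.83 tau [-0.02 -0.03 -0.02] open 0.285 58.994441740214825
```

play_rows([
  {"delta_pos": [0,0,0.02],"yaw": 0,"jaw": 0},
  {"delta_pos": [0,0,0.04],"yaw": 0,"jaw": 0},
  {"delta_pos": [0,0,0.06],"yaw": 0,"jaw": 0},
  {"delta_pos": [0,0,0.08],"yaw": 0,"jaw": 0},
  {"delta_pos": [0,0,0.1],"yaw": 0,"jaw": 0},
  {"delta_pos": [0,0,0.12],"yaw": 0,"jaw": 0},
  {"delta_pos": [0,0,0.12],"yaw": 0,"jaw": 0},
  {"delta_pos": [0,0,0.12],"yaw": 0,"jaw": 0},
])

```text
clock: 14.65
eef_pos: [585.4, 120.7, 72.2]
tcp_rot: [3.142, -0.0, 1.78]
contact_force: [-0.1, -0.2, -1.3]
opening: 0.286
grasp_force: 59.0
```

```bash
python3 -c "
from h import *
st()"
```

```text
14.65 Qxy [13.92  0.2 ] z 72.2 yaw 101.98 F [0.15 0.18] -1.28 tau [-0.    0.08 -0.02] open 0.286 58.99490933865309
```

Almost home; 0.8 mm more.

play_rows([
  {"delta_pos": [0,0,0.02],"yaw": 0,"jaw": 0},
  {"delta_pos": [0,0,0.04],"yaw": 0,"jaw": 0},
  {"delta_pos": [0,0,0.06],"yaw": 0,"jaw": 0},
  {"delta_pos": [0,0,0.08],"yaw": 0,"jaw": 0},
  {"delta_pos": [0,0,0.08],"yaw": 0,"jaw": 0},
  {"delta_pos": [0,0,0.08],"yaw": 0,"jaw": 0},
  {"delta_pos": [0,0,0.08],"yaw": 0,"jaw": 0},
  {"delta_pos": [0,0,0.08],"yaw": 0,"jaw": 0},
])

```text
clock: 15.45
eef_pos: [585.5, 120.7, 71.5]
tcp_rot: [3.141, -0.0, 1.78]
contact_force: [-1.0, -0.0, 3.1]
opening: 0.284
grasp_force: 59.5
```

```bash
python3 -c "
from h import *
st()"
```

```text
15.45 Qxy [13.86  0.19] z 71.45 yaw 101.97 F [ 0.95 -0.18] 3.14 tau [-0.09  0.17  0.04] open 0.284 59.541991017758846
```

Seated on the recess floor with a light 4–5 N. Releasing.

play_rows([
  {"delta_pos": [0,0,-0.05],"yaw": 0,"jaw": 0},
  {"delta_pos": [0,0,-0.05],"yaw": 0,"jaw": 29},
  {"delta_pos": [0,0,-0.05],"yaw": 0,"jaw": 31},
  {"delta_pos": [0,0,-0.05],"yaw": 0,"jaw": 34},
  {"delta_pos": [0,0,-0.05],"yaw": 0,"jaw": 38},
  {"delta_pos": [0,0,-0.05],"yaw": 0,"jaw": 42},
  {"delta_pos": [0,0,-0.05],"yaw": 0,"jaw": 46},
  {"delta_pos": [0,0,-0.05],"yaw": 0,"jaw": 48},
])

```text
clock: 16.25
eef_pos: [585.4, 120.7, 71.9]
tcp_rot: [-3.142, -0.0, 1.78]
contact_force: [-0.8, -0.2, 0.1]
opening: 0.478
grasp_force: 0.0
```

```bash
python3 -c "
from h import *
st()"
```

```text
16.25 Qxy [13.95  0.21] z 71.88 yaw 101.97 F [ 0.81 -0.  ] 0.08 tau [ 0.04 -0.01 -0.02] open 0.478 0.0
```

play_rows([
  {"delta_pos": [0,0,-0.5],"yaw": 0,"jaw": 48},
  {"delta_pos": [0,0,-1.5],"yaw": 0,"jaw": 48},
  {"delta_pos": [0,0,-3],"yaw": 0,"jaw": 48},
  {"delta_pos": [0,0,-5],"yaw": 0,"jaw": 48},
  {"delta_pos": [0,0,-7],"yaw": 0,"jaw": 48},
  {"delta_pos": [0,0,-9],"yaw": 0,"jaw": 48},
  {"delta_pos": [0,0,-11],"yaw": 0,"jaw": 48},
  {"delta_pos": [0,0,-12],"yaw": 0,"jaw": 48},
])

```text
clock: 17.05
eef_pos: [586.5, 120.9, 195.1]
tcp_rot: [3.138, 0.0, 1.78]
contact_force: [0.3, 0.3, -0.5]
opening: 0.483
grasp_force: 0.0
```

```bash
python3 - <<'E'
from h import *
st()
cal=vision.calibration("wrist");im,d=vision.grab_frame("wrist");cv2.imwrite("pics/w3.png",im[...,::-1])
P=fishcloud(d,cal);Z=P[...,2]
ph=np.deg2rad(191.95);ex=np.array([np.cos(ph),np.sin(ph)]);ey=np.array([-ex[1],ex[0]])
Q=np.stack([(P[...,:2]-[599,123.8])@ex,(P[...,:2]-[599,123.8])@ey],-1)
m=(abs(Z-109)<6)&(abs(Q[...,0]-14)<22)&(abs(Q[...,1])<22)
print(m.sum(),cv2.minAreaRect(Q[m].astype(np.float32)),np.median(Z[m]))
n=(abs(Z-78)<4)&(abs(abs(Q[...,0])-110)<50)&(abs(Q[...,1])<70);print("block z",np.median(Z[n]),cv2.minAreaRect(Q[n].astype(np.float32)))
A=np.c_[Q[m],np.ones(m.sum())];print("slopes",np.linalg.lstsq(A,Z[m],rcond=None)[0])
E
```

```text
17.05 Qxy [12.85  0.23] z 195.12 yaw 101.97 F [-0.31 -0.28] -0.47 tau [ 0.04  0.02 -0.03] open 0.483 0.0
1429 ((13.712526321411133, -0.6976165771484375), (25.425676345825195, 24.710912704467773), 89.52342987060547) 108.54293110674942
block z 77.87909382529674 ((0.55908203125, -0.3796501159667969), (103.6932601928711, 295.39605712890625), 89.85389709472656)
slopes [-5.17779450e-04  3.46978889e-02  1.08488593e+02]
```

View pics/w3.png

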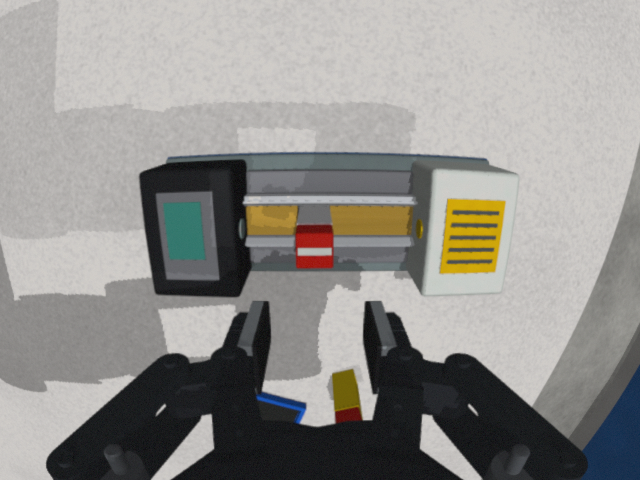

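The red cap at (314,246) stands free in the recess, square and upright. Its top is at 108.5 mm against the expected 109 mm, so it is fully home. Handing in.

```bash
python3 -c "
from rig import r
print(r.sign_off())"
```

```text
the job is handed in; nothing more can be done
None
```

The red-capped cell stands released in the photometer's recess, upright, fully home (top measured at 108.5 mm against 109 mm expected) and with its clear faces along the light path; the job is handed in at about 17 s, and no verdict came back.

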